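Shut off the drip-pool valve in the ringing station's valve box

TASK

Ringing is over for the day, so shut off the water to the drip pool: slide the green cover of the grey valve box fully back, push the red valve handle with the yellow band a quarter turn clockwise right to its shut stop, across its pipe, and slide the cover fully closed again. Only push, with the fingertips or the outside of the fingers: take neither the cover's ridge nor the handle between the fingers. Leave the blue handle as it is, and do not move the tools, pots and scale that lie about.

Things in the scene. Friction and masses are not known exactly. Their poses are not given: they have to be found in the camera images.
- box_top (a point): Centre of the grey valve box, 88 above the table, where its walls end. Box fixed, 500 long (y) by 210 (x); a rail along each long side rises to 103. Axes: x away from the robot, y along the box to the left. Right half (y<0): fixed roof. Left half (y 0 to 242, x -97 to 97): open bay with two valves under the sliding cover. Behind it, pipes and a gauge 94 high.
- cover (a joint): Travel of the green sliding cover in m: 0 = closed over the bay (its centre at y +124 of box_top); grows as it slides along the box's -y (right) over the fixed roof; stop at 0.235 = fully back. Stays where it is left; friction 3 N. Starts at 0 to 0.02.
- cover_ridge (a point): Top centre of the straight black push ridge across the middle of the green cover (cover 196 by 244, its top 95.5 above the table). Ridge: 110 long along the box's x, 12 thick along y, 16 high, top 111.5 above the table. Moves with the cover; push its side face to slide the cover either way. Axes as box_top.
- red_pivot (a point): On the turning axis of the red-handled valve, 82 above the table, level with the handle's top. Axes as box_top. The red and blue valves stand side by side in the bay, 86 apart along y; which one is left varies.
- red_lever (a joint): Red handle's angle, rad. 0 = open: points from the pivot along the box's -x (to the robot), in line with its pipe. Grows clockwise from above; 1.571 = shut stop: points along the box's +y (left). At q it points to (-cos q, sin q) in the box's x, y. Starts at 0 to 0.4, hidden by the cover; stays where left; friction 0.22 N m (5 N at 45 mm).
- red_tip (a point): Top of the outer end of the red handle, 62 from the pivot. Its red sleeve with a yellow band is 16 wide and 12 thick (70 to 82 above the table), from 16 to 62 from the pivot; push its side face. Under the handles the bay is clear down to 57, but for the 8 radius stem. Axes turn with the handle: it points along its -x.
- blue_lever (a joint): Angle of the blue handle, which has no band, in rad; same make and same meaning as red_lever. It starts at 0 to 0.4 and must be left alone.
- blue_tip (a point): Top of the outer end of the blue handle, 62 from its pivot, 82 above the table; same shape as the red one.
- pliers_a_mid (a point): ringing pliers with red handles, about 160 long, 62 wide, 14 high, lying loose in front of the box; point between the handles, 30 behind the joint, half-way up; not to be moved
- pliers_b_mid (a point): ringing pliers with red handles, about 160 long, 62 wide, 14 high, lying loose to the right; point between the handles, 30 behind the joint, half-way up; not to be moved
- canister_mid (a point): Small black film canister with lid, 34 wide, 52 high, standing loose in front of the box; point half-way up its axis; not to be moved
- weigh_pot_mid (a point): Open black weighing pot, 64 wide, 80 high, standing loose in front of the box; point half-way up its axis; not to be moved
- caliper: Steel caliper with black display, 235 long (x) by about 70, 14 high, lying loose to the right; origin under its middle; not to be moved
- wing_rule: Aluminium wing rule with an end stop, 172 long (x) by 26, 14 high, lying loose at the left; origin under its middle; not to be moved
- pocket_scale: Black pocket scale with a steel pan, 125 (x) by 75, 18 high, lying loose at the left; origin under its middle; not to be moved

How it is judged (in metres and radians):
On the way, in this order (a step that is already met when the one before it is completed fails the run):
1. the cover is slid back (at least 200 of its 235 mm), baring the valves (value of joint cover above 0.2 m), for 0.2 s.
2. with the cover back, the red handle is pushed to its shut stop (within 0.12 rad) (value of joint red_lever above 1.45 rad and value of joint cover above 0.15 m), for 0.2 s.
3. the cover is slid closed again (within 12 mm) (value of joint cover below 0.012 m), for 0.2 s.
At the end, for the whole second after the job is handed in: Red handle at its shut stop (joint above 1.45 of 1.571 rad), cover closed (within 12 mm), blue handle's tip within 12 mm of where it was, and every loose thing within 20 mm of where it was (value of joint red_lever above 1.45 rad and value of joint cover below 0.012 m and distance of blue_tip from where it was at the start of the episode below 0.012 m and distance of each of pliers_a_mid, pliers_b_mid, canister_mid, weigh_pot_mid, caliper, wing_rule, pocket_scale from where it was at the start of the episode below 0.02 m); the robot touches nothing.
It fails at once if the blue handle is turned (its tip moves more than 12 mm) (distance of blue_tip from where it was at the start of the episode above 0.012 m).
It fails at once if a loose thing is lifted, carried or knocked away (moves more than 20 mm) (distance of any of pliers_a_mid, pliers_b_mid, canister_mid, weigh_pot_mid, caliper, wing_rule, pocket_scale from where it was at the start of the episode above 0.02 m).
It fails at once if the cover's ridge is taken between the fingers (y of the grasp point in the frame of cover_ridge between -0.004 and 0.004 m and x of the grasp point in the frame of cover_ridge between -0.055 and 0.055 m and z of the grasp point in the frame of cover_ridge below 0.009 m).
It fails at once if the red handle is taken between the fingers (y of the grasp point in the frame of red_tip between -0.004 and 0.004 m and x of the grasp point in the frame of red_tip between 0 and 0.05 m and z of the grasp point in the frame of red_tip below 0.01 m).
It also fails if it takes over 64 s, if anything falls off the work surface, if the arm or the gripper's body presses on something with over 40 N, if the wrist force passes 120 N, or if a joint passes its speed limit or range.

ROBOT

A 6-joint arm with a two-finger parallel gripper is mounted at the origin on the work surface. World frame = base frame: x ahead of the robot, y to its left, z up, the work surface at z = 0. Lengths are in m, angles in degrees, forces in N, time in s.
With the tool pointing down it reaches from about 0.3 to 0.75 m from the base axis. Payload 8.5 kg.
Tool frame: the origin (TCP) lies midway between the tips of the shut fingers; the grasp point (between the pads) lies 19 mm behind it; z points along the fingers, y is the direction in which the jaws open and shut (so a half turn about z gives the same grasp; the last joint's range is limited). The gripper opens to 85 mm and grips with 20 to 120 N. Pads are 22 mm wide; open, the fingers measure 114 mm over their backs; the gripper's body (76 mm by 85 mm) begins 54 mm behind the grasp point. The pads swing forward as they close: fully open they stand 13 mm farther back than shut.
Start: joints at [63.81, 21.807, 74.336, -0, 83.858, -12.336], TCP at [0.132, 0.534, 0.231] pointing down, gripper open.
Joint ranges: [-178.18, 178.18], [-50.72, 133.34], [12.68, 142.11], [-81.47, 261.47], [9.98, 163.14], [-165.26, 165.26]. Speed limits (degrees/s): [136.94, 136.94, 180, 180, 180, 180].

INTERFACE

Orientations are given as a 3x3 rotation matrix whose columns are the frame's x, y, z axes.
In Python, from rig import env, eyes, close_job gives the robot as it stands.
- The arm moves only by the tool jog_arm, never from a script. Its argument "deltas" is one flat list of numbers, 7 for each row, row after row: the shift along the tool's x, y, z in units of 0.75 m (1.0 is 0.75 m), then the turn, a rotation vector about the tool's x, y, z in units of 180 degrees (1.0 is 180 degrees), then the gripper command: -1 is fully open, 1 is shut, values between are in proportion. In form: [dx, dy, dz, ax, ay, az, fingers, dx, dy, dz, ax, ay, az, fingers, ...]. A call has 1 to 12 rows; each row is the pose to reach, as a shift and turn from the pose commanded when the call began, along the tool's axes at that moment, turning the shorter way round; what a row does not reach only later rows make up. A row lasts 1/12 s, in which the tool goes at most 41.7 mm and 7.16 degrees, less where a joint would pass 70% of its speed; a pose out of reach is approached as far as the arm can. A call with a number of a shift or a turn outside -1 to 1 is refused whole. A call with a gripper value outside its range is refused whole. The fingers move at their own pace and stop on an object; "grip_force" is the grip in N (left out, the last holds). Time passes only in rows, so rows that repeat a pose let the fingers close. It gives the time, the measured TCP pose, the force and the opening at its end, in the units of the state.
- env.observe(): the state, without advancing time (a new reading comes with each control period).
- eyes.get_image(name): name is "scene" or "top"; returns the picture (480x640x3 uint8, red, green, blue); there is no depth.
- eyes.camera_params(name): a dict with "intrinsics" (3x3 intrinsics, pixels), "k1" (the pictures are not rectified: a ray, as slopes to the right and down, at radius r is drawn at 1 + k1 r^2 times it, then the intrinsics apply), "R" (3x3) and "t" (3): a world point X has camera coordinates R X + t. Camera axes: x right, y down, z forward; pixel columns grow to the right and rows downward; lengths in m; the calibration is good to about 2 mm. A picture is of the moment at which its call begins. camera_params takes no time and is no camera call.
- close_job(): hands the job in, once; it reports no verdict.
The state is a dict: "time_s": time; "q": joint angles; "qvel": joint speeds; "joint_efforts": joint torques, N m; "position": TCP position; "tool_rot": TCP orientation; "ft_force": force on the tool from outside, world axes, zero at the start; "wrist_torque": the same for the moment, N m; "grip_width": finger opening in m.
Only numpy, scipy, OpenCV 4.12 (cv2) and the standard library are available. Lean on these libraries where they do the work, as an engineer would, in place of code of your own. Each camera call takes 0.05 s, during which the arm holds its last target.

## Working session

There is one attempt and no reset: what is moved stays moved. The work goes in short steps, Python scripts to look and compute and a tool call to move; the robot and the scene stay as the last step left them, time stands still between calls to the robot, and variables do not carry over. Pictures are saved under pics/ and viewed, and the job is handed in when it is done.

Besides the shell and the picture viewer there is one more tool, called after "Call:" as a command line: name --argument value ..., lists and objects as JSON in quotes. jog_arm: Moves the arm, as the interface text tells. Its arguments: {"type":"object","properties":{"deltas":{"type":"array"},"grip_force":{"type":"number"}},"required":["deltas"]}

```bash
mkdir -p pics; ls; cat > h.py <<'E'
import numpy as np, cv2
from rig import env, eyes, close_job
def snap(n,f):
    im=eyes.get_image(n); cv2.imwrite('pics/'+f,im[:,:,::-1]); return im
def ray(n,u,v):
    p=eyes.camera_params(n);K=np.array(p['intrinsics'],float);R=np.array(p['R']);t=np.array(p['t'])
    d=np.array([p['k1'],0,0,0],float)
    xy=cv2.undistortPoints(np.array([[[u,v]]],float),K,d)[0,0]
    return -R.T@t, R.T@np.array([xy[0],xy[1],1])
def onz(n,u,v,z):
    c,d=ray(n,u,v); return c+d*(z-c[2])/d[2]
def proj(n,X):
    p=eyes.camera_params(n)
    r,_=cv2.Rodrigues(np.array(p['R'],float))
    return cv2.projectPoints(np.array(X,float).reshape(-1,1,3),r,np.array(p['t'],float),np.array(p['intrinsics'],float),np.array([p['k1'],0,0,0.]))[0][:,0]
E
python3 - <<'E'
from h import *
snap('scene','s0.png');snap('top','t0.png')
o=env.observe()
for k in o: print(k,np.round(o[k],4).tolist())
for n in('scene','top'):
    p=eyes.camera_params(n);print(n,-np.array(p['R']).T@p['t'],p['k1'],np.round(p['R'],2).tolist())
E
```

```text
pics
time_s 0.1
q [63.8099, 21.8352, 74.3779, 0.0004, 83.8571, -12.337]
qvel [-0.0102, -0.1753, -0.0686, -0.0204, -0.1243, -0.0553]
joint_efforts [0.0048, -44.9218, -23.1654, -0.0001, 0.0037, 0.0]
position [0.1316, 0.5338, 0.2308]
tool_rot [[-0.9709, 0.2394, -0.0005], [0.2394, 0.9709, -0.0011], [0.0003, -0.0012, -1.0]]
ft_force [-0.4325, -0.6591, 0.0395]
wrist_torque [-0.0119, 0.0364, 0.0068]
grip_width 0.0854
scene [0.97059998 0.54171698 0.82987305] -0.026160050717456463 [[-0.72, 0.69, 0.02], [0.46, 0.5, -0.73], [-0.52, -0.52, -0.68]]
top [ 0.20866219 -0.03148852  1.40996385] 0.04733769693936139 [[-0.03, -1.0, 0.0], [-0.98, 0.03, -0.17], [0.17, -0.0, -0.99]]
```

View pics/s0.png

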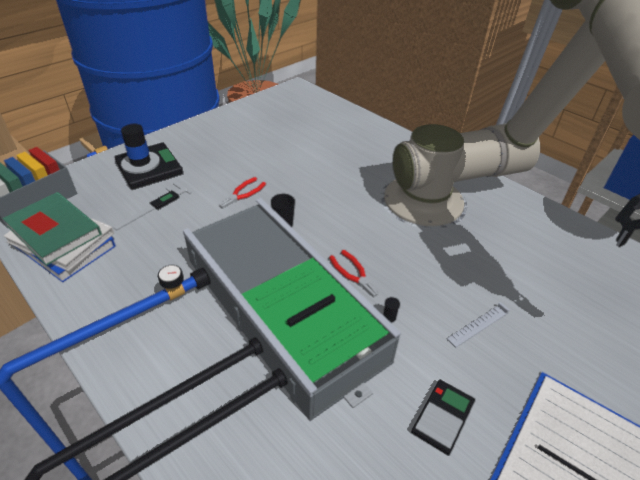

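View pics/t0.png

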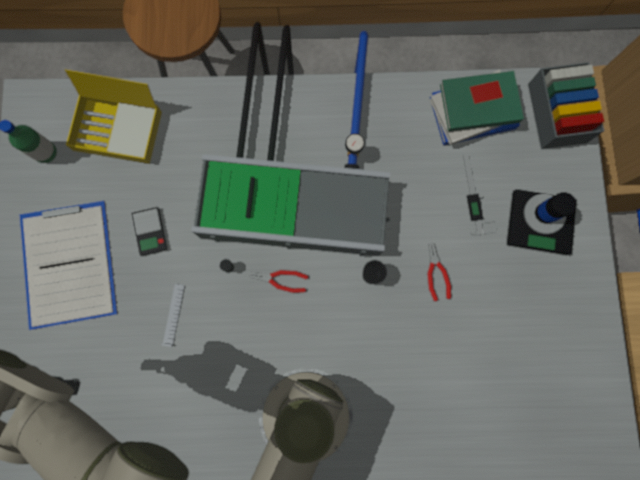

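Both views show the box at top-view (195–390, 160–250), with the green cover over its left half and the ridge at about (251,198). The canister (227,266), pliers (280,281) and pot (375,272) stand in front of the box. Next I measure them.

```bash
python3 - <<'E'
from h import *
for n,f in(('top','t0.png'),('scene','s0.png')):
    im=cv2.imread('pics/'+f); hsv=cv2.cvtColor(im,cv2.COLOR_BGR2HSV)
    g=cv2.inRange(hsv,(50,150,60),(75,255,255))
    g=cv2.morphologyEx(g,cv2.MORPH_OPEN,np.ones((3,3)))
    cs,_=cv2.findContours(g,cv2.RETR_EXTERNAL,cv2.CHAIN_APPROX_NONE)
    c=max(cs,key=cv2.contourArea)
    hull=cv2.convexHull(c); m=np.zeros_like(g); cv2.drawContours(m,[hull],-1,255,-1)
    W=np.array([onz(n,*p[0],0.0955)[:2] for p in hull],np.float32)
    r=cv2.minAreaRect(W); print(n,'cover',r)
    dark=cv2.inRange(hsv,(0,0,0),(180,255,70))&cv2.erode(m,np.ones((9,9)))
    cs,_=cv2.findContours(dark,cv2.RETR_EXTERNAL,cv2.CHAIN_APPROX_NONE)
    c=max(cs,key=cv2.contourArea); print(cv2.contourArea(c))
    W=np.array([onz(n,*p[0],0.1115)[:2] for p in c],np.float32)
    print('ridge',cv2.minAreaRect(W),W.mean(0), cv2.minAreaRect(c))
for name,pts in {'box':[(204,160),(390,174),(384,250),(194,235)]}.items():
    P=np.array([onz('top',*p,.103) for p in pts]);print(np.round(P,3).tolist(),P.mean(0))
for nm,p,z in(('can',(227,266),.052),('pot',(375,272),.08),('pl',(290,281),.014)):print(nm,onz('top',*p,z))
# enlarge
im=cv2.imread('pics/t0.png');cv2.imwrite('pics/t0z.png',cv2.resize(im[140:300,170:410],(800,533),interpolation=cv2.INTER_CUBIC))
E
```

```text
top cover ((0.5674780011177063, 0.13062822818756104), (0.24253644049167633, 0.1747332215309143), 82.66834259033203)
191.5
ridge ((0.5640416145324707, 0.12766513228416443), (0.015427970327436924, 0.10777237266302109), 82.37203979492188) [0.5635238  0.12782013] ((250.78253173828125, 197.1672821044922), (5.906489372253418, 40.31071090698242), 7.431407928466797)
scene cover ((0.5620800256729126, 0.13244466483592987), (0.24295377731323242, 0.17807549238204956), 82.50714874267578)
353.0
ridge ((0.5690600872039795, 0.134673073887825), (0.017313214018940926, 0.11123767495155334), 82.95602416992188) [0.57020366 0.13447595] ((310.60009765625, 310.1766357421875), (7.685195446014404, 53.70936584472656), 60.461219787597656)
[[0.67, 0.252, 0.103], [0.619, -0.239, 0.103], [0.417, -0.213, 0.103], [0.469, 0.275, 0.103]] [0.5437509  0.01884611 0.103     ]
can [0.39290108 0.19902823 0.052     ]
pot [ 0.36307995 -0.18991594  0.08      ]
pl [0.35229758 0.03437282 0.014     ]
```

View pics/t0z.png

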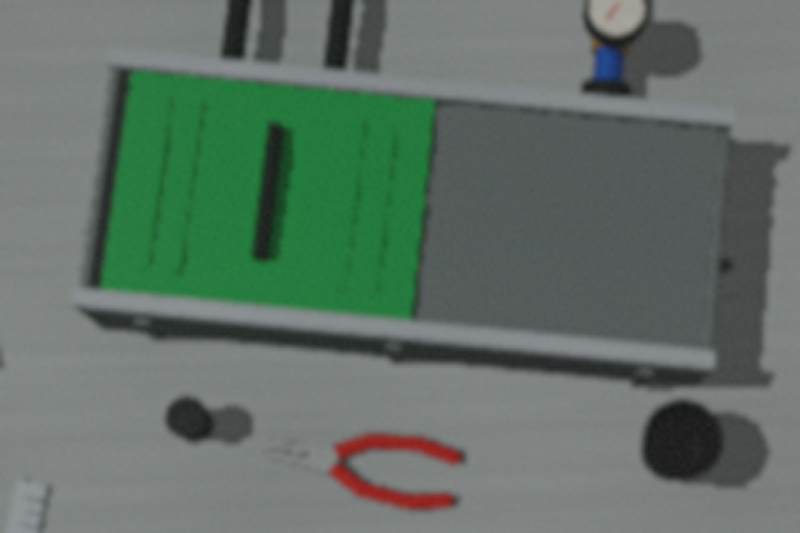

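```bash
cat >> h.py <<'E'
A=np.radians(7.2)
XB=np.array([np.cos(A),-np.sin(A),0]);YB=np.array([np.sin(A),np.cos(A),0])
def delta(P):
    o=env.observe();R=np.array(o['tool_rot']);p=np.array(o['position'])
    print('t',o['time_s'],'units',np.round(R.T@(np.array(P)-p)/.75,4))
    # turn to get tool y along YB, z down
    Rt=np.array([-XB,YB,[0,0,-1]]).T
    print('turn',np.round(cv2.Rodrigues(R.T@Rt)[0][:,0]/np.pi,4))
E
python3 - <<'E'
from h import *
rid=np.array([.5665,.131,0])
delta(rid+.045*YB+[0,0,.17])
E
```

```text
t 0.1 units [-0.6847 -0.3229  0.0813]
turn [-0.0004 -0.0001 -0.037 ]
```

Call:
jog_arm --deltas '[-0.685, -0.323, 0.03, 0, 0, -0.037, 1, -0.685, -0.323, 0.03, 0, 0, -0.037, 1, -0.685, -0.323, 0.03, 0, 0, -0.037, 1, -0.685, -0.323, 0.03, 0, 0, -0.037, 1, -0.685, -0.323, 0.03, 0, 0, -0.037, 1, -0.685, -0.323, 0.03, 0, 0, -0.037, 1, -0.685, -0.323, 0.03, 0, 0, -0.037, 1, -0.685, -0.323, 0.03, 0, 0, -0.037, 1, -0.685, -0.323, 0.03, 0, 0, -0.037, 1, -0.685, -0.323, 0.03, 0, 0, -0.037, 1, -0.685, -0.323, 0.03, 0, 0, -0.037, 1, -0.685, -0.323, 0.03, 0, 0, -0.037, 1]'

```text
time_s: 1.1
position: [0.5189, 0.2186, 0.2113]
tool_rot: [[-0.992, 0.125, -0.001], [0.125, 0.992, -0.0], [0.001, -0.0, -1.0]]
ft_force: [-0.2, 0.6, 0.3]
grip_width: -0.0002
```

Call:
jog_arm --deltas '[0, 0, 0, 0, 0, 0, 1, 0, 0, 0, 0, 0, 0, 1]'

```text
time_s: 1.27
position: [0.5187, 0.2187, 0.2106]
tool_rot: [[-0.992, 0.128, -0.002], [0.128, 0.992, -0.0], [0.002, -0.0, -1.0]]
ft_force: [-0.6, 0.2, 1.0]
grip_width: 0.0004
```

```bash
python3 - <<'E'
from h import *
snap('scene','s1.png')
rid=np.array([.5665,.131,0])
delta(rid+.045*YB+[0,0,.1])
o=env.observe();print(o['position'],o['grip_width'],o['ft_force'])
E
```

```text
t 1.3167 units [-0.0797 -0.0492  0.1479]
turn [-0.0001 -0.0005 -0.0004]
[0.51771773 0.21984474 0.21098105] -0.00018611921027093605 [-0.28197745  0.46574222 -0.0707401 ]
```

View pics/s1.png

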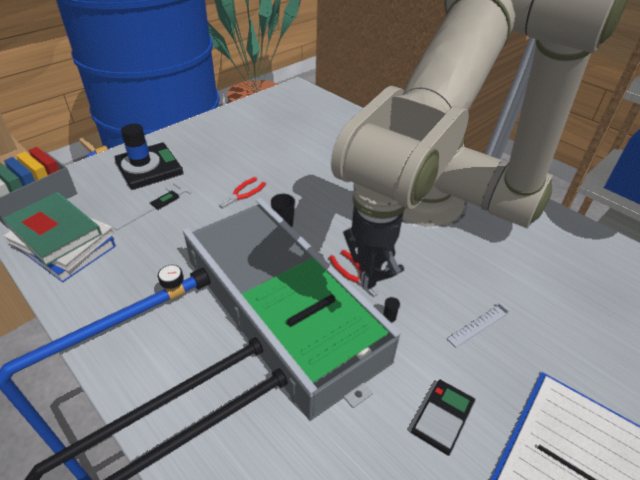

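The gripper is shut above the front of the box, with its tips near (372,285). Nothing has been touched. I move over to the left side of the ridge, then down.

Call:
jog_arm --deltas '[-0.08, -0.05, 0.08, 0, 0, 0, 1, -0.08, -0.05, 0.08, 0, 0, 0, 1, -0.08, -0.05, 0.08, 0, 0, 0, 1, -0.08, -0.05, 0.08, 0, 0, 0, 1, -0.08, -0.05, 0.12, 0, 0, 0, 1, -0.08, -0.05, 0.14, 0, 0, 0, 1, -0.08, -0.05, 0.147, 0, 0, 0, 1, -0.08, -0.05, 0.147, 0, 0, 0, 1, -0.08, -0.05, 0.147, 0, 0, 0, 1]'

```text
time_s: 2.07
position: [0.5725, 0.1766, 0.103]
tool_rot: [[-0.992, 0.124, 0.002], [0.124, 0.992, 0.0], [-0.002, 0.001, -1.0]]
ft_force: [-0.6, 0.4, 1.1]
grip_width: -0.0001
```

```bash
python3 - <<'E'
from h import *
snap('scene','s2.png')
rid=np.array([.5665,.131,0])
o=env.observe();p=np.array(o['position']);print(p,o['ft_force'],(p-rid)@XB,(p-rid)@YB)
im=cv2.imread('pics/s2.png');cv2.imwrite('pics/s2z.png',cv2.resize(im[200:400,220:460],(800,667)[:2] and (720,600),interpolation=cv2.INTER_CUBIC))
E
```

```text
[0.57281898 0.17640279 0.10322446] [ 0.29535997  0.53394994 -0.30961566] 0.0005786751127043375 0.045836752406168454
```

View pics/s2z.png

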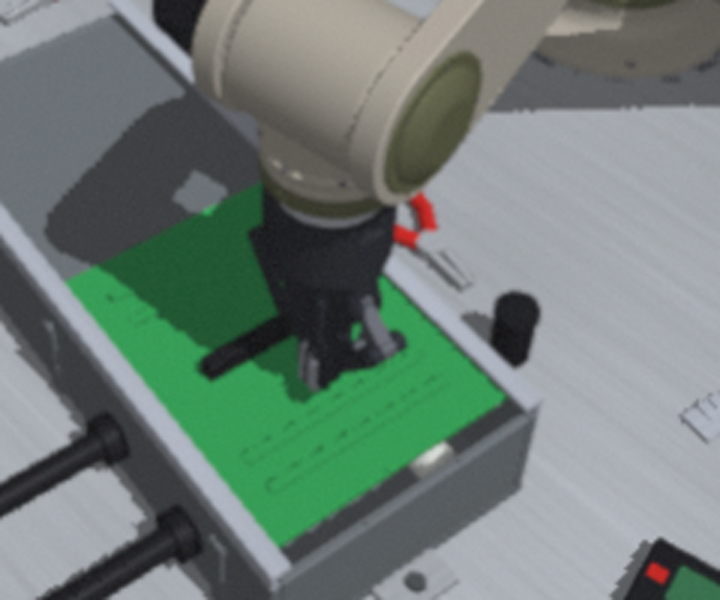

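The fingertips (zoom ≈(340,370)) are left of the ridge, low over the cover. I push right, in the box's -y direction.

Call:
jog_arm --deltas '[0, -0.01, 0.002, 0, 0, 0, 1, 0, -0.02, 0.002, 0, 0, 0, 1, 0, -0.03, 0.002, 0, 0, 0, 1, 0, -0.045, 0.002, 0, 0, 0, 1, 0, -0.06, 0.002, 0, 0, 0, 1, 0, -0.08, 0.002, 0, 0, 0, 1, 0, -0.1, 0.002, 0, 0, 0, 1, 0, -0.12, 0.002, 0, 0, 0, 1, 0, -0.14, 0.002, 0, 0, 0, 1, 0, -0.16, 0.002, 0, 0, 0, 1, 0, -0.18, 0.002, 0, 0, 0, 1, 0, -0.2, 0.002, 0, 0, 0, 1]'

```text
time_s: 3.12
position: [0.5536, 0.0255, 0.1002]
tool_rot: [[-0.992, 0.126, 0.001], [0.126, 0.992, 0.001], [-0.001, 0.001, -1.0]]
ft_force: [1.4, 4.7, 1.6]
grip_width: -0.0
```

Call:
jog_arm --deltas '[0, -0.02, 0, 0, 0, 0, 1, 0, -0.04, 0, 0, 0, 0, 1, 0, -0.06, 0, 0, 0, 0, 1, 0, -0.075, 0, 0, 0, 0, 1, 0, -0.085, 0, 0, 0, 0, 1, 0, -0.095, 0, 0, 0, 0, 1, 0, -0.1, 0, 0, 0, 0, 1, 0, -0.1, 0, 0, 0, 0, 1]'

```text
time_s: 3.78
position: [0.5443, -0.0484, 0.0999]
tool_rot: [[-0.992, 0.126, -0.0], [0.126, 0.992, -0.001], [0.0, -0.001, -1.0]]
ft_force: [0.6, -0.0, -0.2]
grip_width: -0.0002
```

```bash
python3 - <<'E'
from h import *
snap('top','t3.png');snap('scene','s3.png')
rid=np.array([.5665,.131,0])
o=env.observe();p=np.array(o['position']);print(p,o['ft_force'],(p-rid)@XB,(p-rid)@YB)
im=cv2.imread('pics/s3.png');cv2.imwrite('pics/s3z.png',cv2.resize(im[160:420,160:460],(692,600),interpolation=cv2.INTER_CUBIC))
im=cv2.imread('pics/t3.png');cv2.imwrite('pics/t3z.png',cv2.resize(im[140:300,170:410],(800,533),interpolation=cv2.INTER_CUBIC))
E
```

```text
[ 0.5442125  -0.04775897  0.09963126] [-0.8439418   0.16388389 -0.34717535] 0.0002926836081028831 -0.1801427705013083
```

View pics/s3z.png

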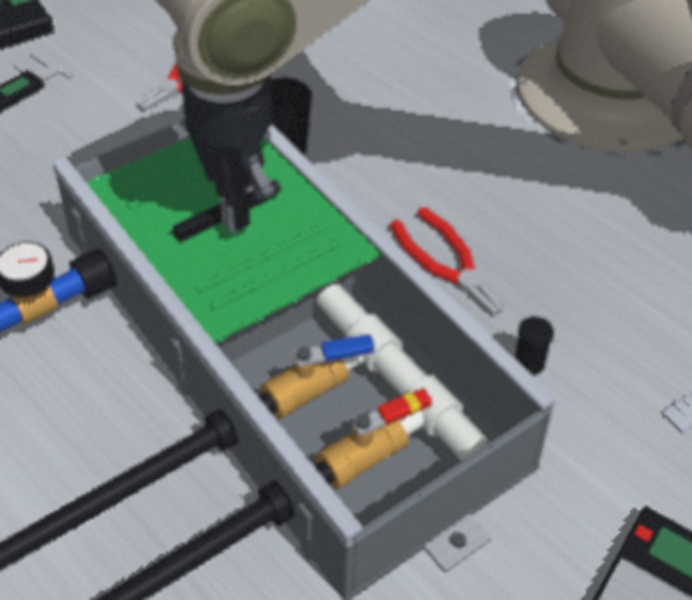

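View pics/t3z.png

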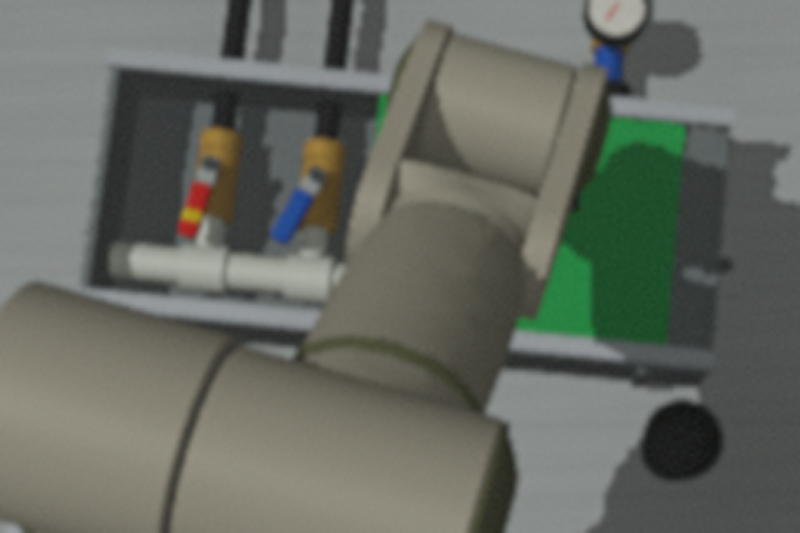

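The red handle is on the left (zoom (195,210), yellow band at its tip) and blue is on the right (295,205), angled toward red. The cover still has about 25–35 mm to go, so I push on gently.

Call:
jog_arm --deltas '[0, -0.006, 0, 0, 0, 0, 1, 0, -0.012, 0, 0, 0, 0, 1, 0, -0.018, 0, 0, 0, 0, 1, 0, -0.024, 0, 0, 0, 0, 1, 0, -0.03, 0, 0, 0, 0, 1]'

```text
time_s: 4.3
position: [0.5413, -0.0696, 0.0996]
tool_rot: [[-0.992, 0.125, -0.001], [0.125, 0.992, 0.002], [0.001, 0.002, -1.0]]
ft_force: [4.6, 27.1, 1.1]
grip_width: -0.0004
```

Call:
jog_arm --deltas '[0, -0.004, 0, 0, 0, 0, 1, 0, -0.008, 0, 0, 0, 0, 1]'

```text
time_s: 4.47
position: [0.5412, -0.0702, 0.0996]
tool_rot: [[-0.992, 0.126, 0.001], [0.126, 0.992, 0.013], [0.0, 0.013, -1.0]]
ft_force: [11.4, 49.6, 4.1]
grip_width: 0.0001
```

```bash
python3 - <<'E'
from h import *
snap('scene','s4.png')
rid=np.array([.5665,.131,0])
o=env.observe();p=np.array(o['position']);print(p,o['ft_force'],(p-rid)@XB,(p-rid)@YB)
im=cv2.imread('pics/s4.png');cv2.imwrite('pics/s4z.png',cv2.resize(im[160:420,160:460],(692,600),interpolation=cv2.INTER_CUBIC))
E
```

```text
[ 0.5412448  -0.06992614  0.09972775] [ 9.46831503 38.12904137  1.69781198] 0.0001266668401321038 -0.20250708972253237
```

View pics/s4z.png

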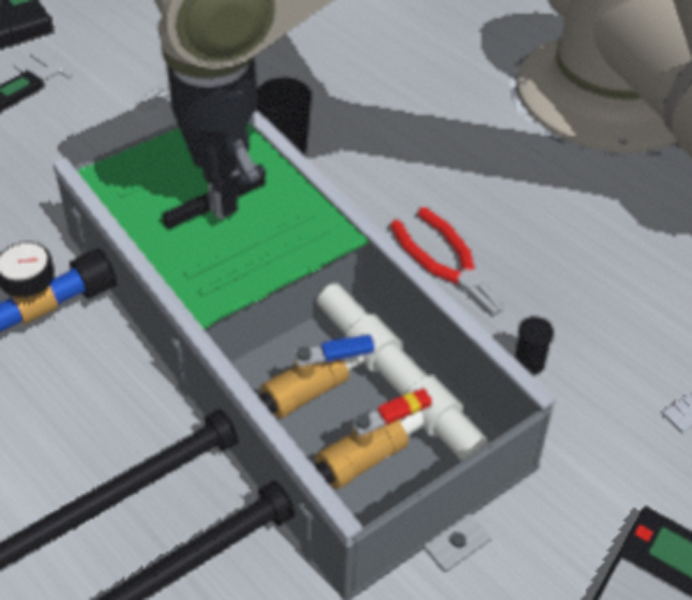

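The cover is at its stop (about 40–50 N, no further motion). I back off and lift, then measure the handles.

Call:
jog_arm --deltas '[0, 0.02, 0, 0, 0, 0, 1, 0, 0.02, 0, 0, 0, 0, 1, 0, 0.02, -0.04, 0, 0, 0, 1, 0, 0.02, -0.08, 0, 0, 0, 1, 0, 0.02, -0.12, 0, 0, 0, 1, 0, 0.02, -0.12, 0, 0, 0, 1]'

```text
time_s: 5.02
position: [0.5448, -0.0627, 0.1956]
tool_rot: [[-0.992, 0.126, 0.01], [0.126, 0.992, -0.004], [-0.01, -0.003, -1.0]]
ft_force: [0.1, 0.4, 0.5]
grip_width: -0.0
```

```bash
cat >> h.py <<'E'
def mk(hsv,col,lo=None):
    if col=='red': return cv2.inRange(hsv,(0,150,80),(8,255,255))|cv2.inRange(hsv,(172,150,80),(180,255,255))|cv2.inRange(hsv,(20,150,120),(32,255,255))
    return cv2.inRange(hsv,(105,120,60),(125,255,255))
def handle(n,im,col,box):
    hsv=cv2.cvtColor(im,cv2.COLOR_BGR2HSV);m=mk(hsv,col);k=np.zeros_like(m);x0,y0,x1,y1=box;k[y0:y1,x0:x1]=255
    cs,_=cv2.findContours(m&k,cv2.RETR_EXTERNAL,cv2.CHAIN_APPROX_NONE);c=max(cs,key=cv2.contourArea)
    W=np.array([onz(n,*p[0],.082)[:2] for p in c],np.float32)
    r=cv2.minAreaRect(W);b=cv2.boxPoints(r);
    l=[(np.linalg.norm(b[i]-b[i-1]),b[i]-b[i-1]) for i in range(2)]
    d=max(l,key=lambda t:t[0])[1]; d=d/np.linalg.norm(d)
    if d@XB[:2]>0:d=-d
    q=np.degrees(np.arctan2(d@YB[:2],-d@XB[:2]))
    s=(W-W.mean(0))@d
    print(n,col,'rect',np.round(r[0],4),np.round(r[1],4),'q deg',round(q,1),'tip',np.round(np.array(r[0])+d*s.max(),4),'pivot(62 back)',np.round(np.array(r[0])+d*(s.max()-.062),4),'npx',cv2.contourArea(c))
E
python3 - <<'E'
from h import *
im=cv2.imread('pics/t3.png')
for c in('red','blue'): handle('top',im,c,(215,175,275,225))
im=cv2.imread('pics/s4.png')
for c in('red','blue'): handle('scene',im,c,(270,300,360,350))
C=np.array([.5438,.0188,0])
print('sc q:')
delta([0.55,0.1,0.2])
snap('top','t5.png')
o=env.observe();print(o['position'],o['ft_force'])
E
```

```text
top red rect [0.5582 0.1914] [0.0152 0.0412] q deg 10.8 tip [0.5393 0.1976] pivot(62 back) [0.5982 0.1784] npx 48.0
top blue rect [0.5508 0.1154] [0.015  0.0422] q deg 22.5 tip [0.5321 0.1261] pivot(62 back) [0.5859 0.0954] npx 72.0
scene red rect [0.5613 0.1937] [0.0182 0.0429] q deg 7.7 tip [0.5413 0.199 ] pivot(62 back) [0.6012 0.183 ] npx 136.0
scene blue rect [0.5537 0.1169] [0.0211 0.0435] q deg 21.4 tip [0.5338 0.1278] pivot(62 back) [0.5883 0.098 ] npx 142.0
sc q:
t 5.0167 units [ 0.0202  0.216  -0.0068]
turn [-0.001   0.0032 -0.0001]
[ 0.54382652 -0.06238122  0.19271627] [ 0.53431873 -0.29557236  0.21166388]
```

View pics/t5.png

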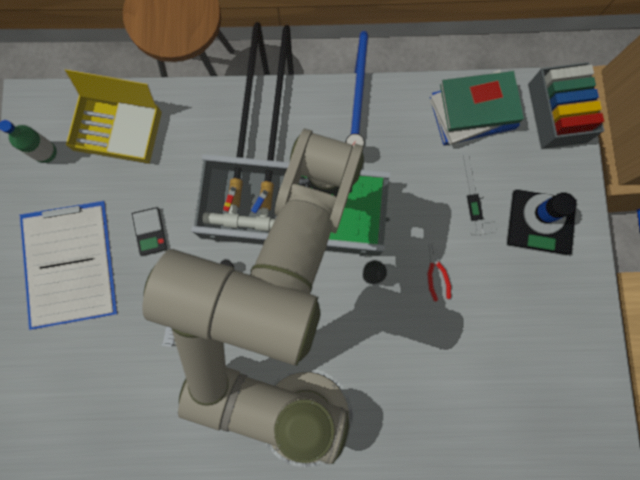

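Both cameras agree to about 3 mm. Red pivot ≈ (0.600, 0.181) at about 9°; blue ≈ 22°, tip (0.533, 0.127). There's room to lower the shut fingers between the two.

```bash
cat >> h.py <<'E'
PV=np.array([.600,.181,0])
def uv():
    o=env.observe();p=np.array(o['position']);print('t',round(o['time_s'],2),'u,v mm',np.round([(p-PV)@XB*1e3,(p-PV)@YB*1e3],1),'z',round(p[2],4),'F',np.round(o['ft_force'],1))
E
python3 - <<'E'
from h import *
delta(PV-.050*XB-.028*YB+[0,0,.15]); 
E
```

```text
t 5.0667 units [0.0335 0.2941 0.0561]
turn [-0.0007  0.002  -0.0001]
```

Call:
jog_arm --deltas '[0.034, 0.294, 0, 0, 0, 0, 1, 0.034, 0.294, 0, 0, 0, 0, 1, 0.034, 0.294, 0, 0, 0, 0, 1, 0.034, 0.294, 0, 0, 0, 0, 1, 0.034, 0.294, 0.056, 0, 0, 0, 1, 0.034, 0.294, 0.056, 0, 0, 0, 1, 0.034, 0.294, 0.056, 0, 0, 0, 1, 0.034, 0.294, 0.056, 0, 0, 0, 1, 0.034, 0.294, 0.056, 0, 0, 0, 1, 0.034, 0.294, 0.056, 0, 0, 0, 1]'

```text
time_s: 5.9
position: [0.5455, 0.1596, 0.1484]
tool_rot: [[-0.992, 0.127, 0.001], [0.127, 0.992, -0.0], [-0.001, -0.0, -1.0]]
ft_force: [-0.2, -0.3, 0.1]
grip_width: -0.0002
```

```bash
python3 - <<'E'
from h import *
uv();delta(PV-.050*XB-.028*YB+[0,0,.065]); 
snap('scene','s6.png')
im=cv2.imread('pics/s6.png');cv2.imwrite('pics/s6z.png',cv2.resize(im[230:400,240:440],(706,600),interpolation=cv2.INTER_CUBIC))
E
```

```text
t 5.9 u,v mm [-51.3 -28.1] z 0.1484 F [-0.2 -0.3  0.1]
t 5.9 units [-0.0017  0.0002  0.1112]
turn [-0.0001  0.0004 -0.0005]
```

View pics/s6z.png

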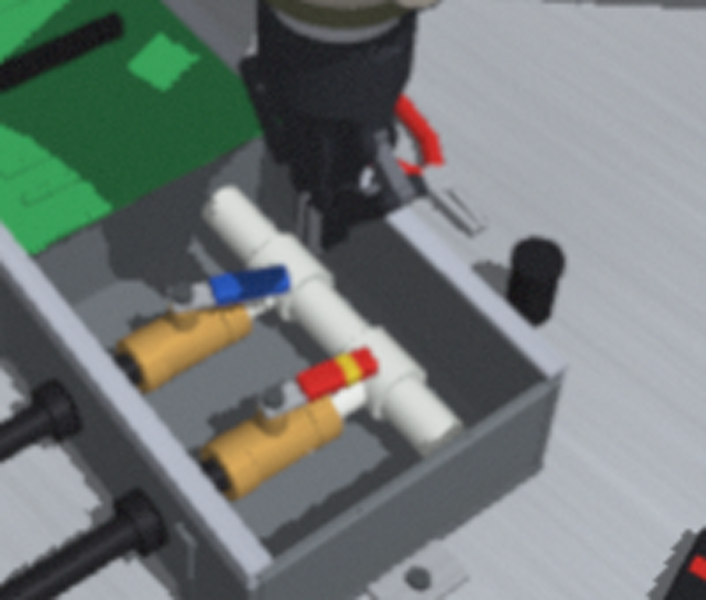

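The tips are above the gap (zoom ≈(335,235)). I go down to just above the handles and check.

Call:
jog_arm --deltas '[0, 0, 0.03, 0, 0, 0, 1, 0, 0, 0.06, 0, 0, 0, 1, 0, 0, 0.075, 0, 0, 0, 1, 0, 0, 0.075, 0, 0, 0, 1]'

```text
time_s: 6.28
position: [0.5442, 0.1598, 0.0898]
tool_rot: [[-0.992, 0.127, -0.004], [0.127, 0.992, -0.0], [0.004, -0.001, -1.0]]
ft_force: [-0.5, -0.1, -0.0]
grip_width: 0.0001
```

```bash
python3 - <<'E'
from h import *
uv()
snap('scene','s7.png')
im=cv2.imread('pics/s7.png');cv2.imwrite('pics/s7z.png',cv2.resize(im[230:400,240:440],(706,600),interpolation=cv2.INTER_CUBIC))
E
```

```text
t 6.28 u,v mm [-52.7 -28.1] z 0.0898 F [-0.5 -0.1 -0. ]
```

View pics/s7z.png

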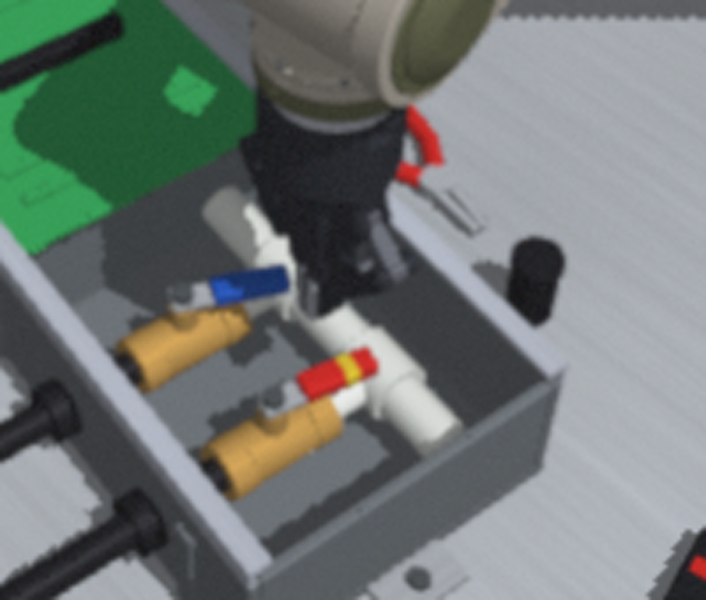

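The fingers stand clear between blue (tip end (288,280)) and red. I lower them into the gap, nudged slightly toward red.

Call:
jog_arm --deltas '[0, 0.004, 0.012, 0, 0, 0, 1, 0, 0.004, 0.022, 0, 0, 0, 1, 0, 0.004, 0.033, 0, 0, 0, 1, 0, 0.004, 0.033, 0, 0, 0, 1]'

```text
time_s: 6.67
position: [0.5447, 0.1638, 0.0654]
tool_rot: [[-0.992, 0.125, -0.002], [0.125, 0.992, -0.0], [0.002, -0.0, -1.0]]
ft_force: [-0.6, -0.2, 0.4]
grip_width: -0.0001
```

```bash
python3 - <<'E'
from h import *
uv()
snap('scene','s8.png')
im=cv2.imread('pics/s8.png')
handle('scene',im,'red',(270,300,360,350));handle('scene',im,'blue',(270,300,360,350))
E
```

```text
t 6.67 u,v mm [-52.7 -24. ] z 0.0654 F [-0.6 -0.2  0.4]
scene red rect [0.5613 0.1937] [0.0182 0.0429] q deg 7.7 tip [0.5413 0.199 ] pivot(62 back) [0.6012 0.183 ] npx 134.5
scene blue rect [0.5542 0.1172] [0.0194 0.0429] q deg 23.7 tip [0.5353 0.1286] pivot(62 back) [0.5885 0.0967] npx 134.0
```

Call:
jog_arm --deltas '[0.004, 0.006, 0, 0, 0, 0, 1, 0.004, 0.012, 0, 0, 0, 0, 1, 0.004, 0.02, 0, 0, 0, 0, 1, 0.003, 0.028, 0, 0, 0, 0, 1, 0.002, 0.034, 0, 0, 0, 0, 1, -0.001, 0.04, 0, 0, 0, 0, 1, -0.005, 0.046, 0, 0, 0, 0, 1, -0.009, 0.052, 0, 0, 0, 0, 1, -0.014, 0.057, 0, 0, 0, 0, 1, -0.019, 0.061, 0, 0, 0, 0, 1, -0.025, 0.065, 0, 0, 0, 0, 1, -0.025, 0.065, 0, 0, 0, 0, 1]'

```text
time_s: 7.72
position: [0.5693, 0.2111, 0.0669]
tool_rot: [[-0.992, 0.124, -0.003], [0.124, 0.992, 0.0], [0.003, 0.0, -1.0]]
ft_force: [-3.8, 0.6, 2.6]
grip_width: -0.0001
```

```bash
python3 - <<'E'
from h import *
uv()
snap('scene','s9.png')
im=cv2.imread('pics/s9.png');cv2.imwrite('pics/s9z.png',cv2.resize(im[230:400,240:440],(706,600),interpolation=cv2.INTER_CUBIC))
E
```

```text
t 7.72 u,v mm [-34.2  26. ] z 0.0669 F [-3.8  0.6  2.6]
```

View pics/s9z.png

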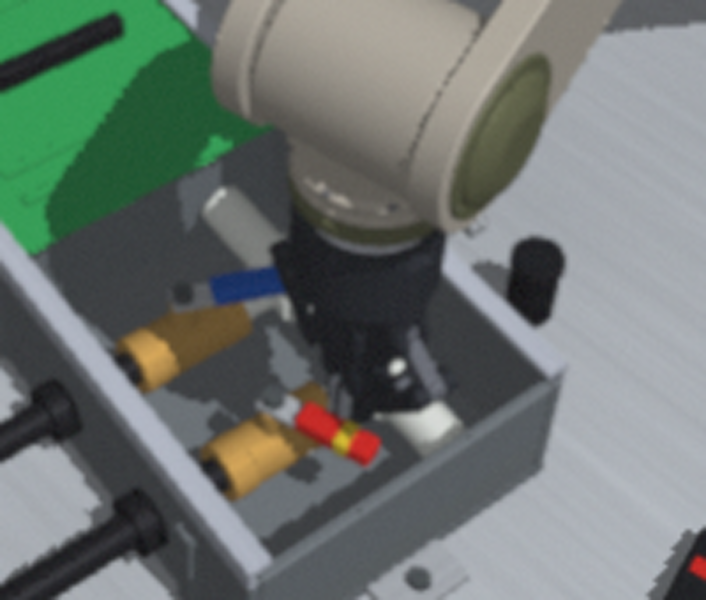

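The red handle has turned about 65–70° (tip at (365,445) in the zoom), and blue is unmoved. I continue toward +x.

Call:
jog_arm --deltas '[-0.005, 0.003, 0, 0, 0, 0, 1, -0.01, 0.005, 0, 0, 0, 0, 1, -0.015, 0.006, 0, 0, 0, 0, 1, -0.02, 0.006, 0, 0, 0, 0, 1]'

```text
time_s: 8.1
position: [0.5839, 0.2145, 0.0669]
tool_rot: [[-0.992, 0.124, -0.004], [0.124, 0.992, 0.002], [0.004, 0.002, -1.0]]
ft_force: [-18.1, 8.3, 4.2]
grip_width: -0.0
```

Call:
jog_arm --deltas '[-0.003, 0, 0, 0, 0, 0, 1, -0.006, 0, 0, 0, 0, 0, 1]'

```text
time_s: 8.27
position: [0.584, 0.2145, 0.0667]
tool_rot: [[-0.992, 0.124, -0.014], [0.124, 0.992, 0.002], [0.014, 0.0, -1.0]]
ft_force: [-33.3, 8.2, 17.8]
grip_width: -0.0
```

```bash
python3 - <<'E'
from h import *
uv()
snap('scene','s10.png')
im=cv2.imread('pics/s10.png');cv2.imwrite('pics/s10z.png',cv2.resize(im[230:400,240:440],(706,600),interpolation=cv2.INTER_CUBIC))
E
```

```text
t 8.27 u,v mm [-20.   31.3] z 0.0667 F [-33.3   8.2  17.8]
```

View pics/s10z.png

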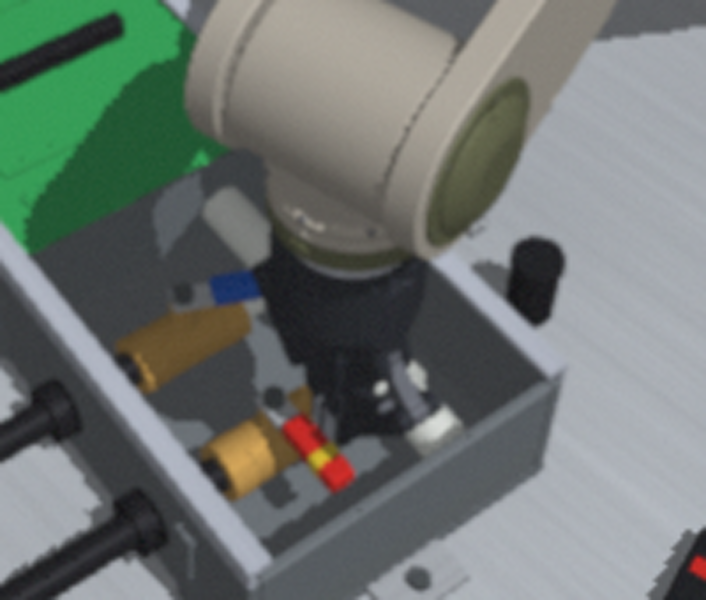

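The handle stopped at the predicted place under rising force (33 N) and lies parallel to the box wall. I back off, lift and verify.

Call:
jog_arm --deltas '[0.02, 0, 0, 0, 0, 0, 1, 0.02, 0, 0, 0, 0, 0, 1, 0.02, 0, -0.05, 0, 0, 0, 1, 0.02, 0, -0.1, 0, 0, 0, 1, 0.02, 0, -0.16, 0, 0, 0, 1, 0.02, 0, -0.16, 0, 0, 0, 1]'

```text
time_s: 8.82
position: [0.5781, 0.2146, 0.1952]
tool_rot: [[-0.992, 0.125, 0.014], [0.125, 0.992, 0.002], [-0.014, 0.004, -1.0]]
ft_force: [0.8, 0.1, 1.9]
grip_width: 0.0001
```

Call:
jog_arm --deltas '[0, -0.25, 0, 0, 0, 0, 1, 0, -0.25, 0, 0, 0, 0, 1, 0, -0.25, 0, 0, 0, 0, 1, 0, -0.25, 0, 0, 0, 0, 1, 0, -0.25, 0, 0, 0, 0, 1, 0, -0.25, 0, 0, 0, 0, 1]'

```text
time_s: 9.32
position: [0.552, 0.0238, 0.1872]
tool_rot: [[-0.992, 0.13, 0.001], [0.13, 0.992, -0.001], [-0.002, -0.001, -1.0]]
ft_force: [-0.2, 0.8, 0.6]
grip_width: 0.0
```

```bash
python3 - <<'E'
from h import *
uv()
snap('scene','s11.png');snap('top','t11.png')
im=cv2.imread('pics/s11.png');cv2.imwrite('pics/s11z.png',cv2.resize(im[160:420,160:460],(692,600),interpolation=cv2.INTER_CUBIC))
handle('scene',im,'blue',(270,300,360,350));handle('scene',im,'red',(270,300,360,400))
it=cv2.imread('pics/t11.png')
handle('top',it,'blue',(215,175,275,225));handle('top',it,'red',(205,175,275,225))
for n,i,bx in(('scene',im,(220,200,340,320)),):
    hsv=cv2.cvtColor(i,cv2.COLOR_BGR2HSV);g=cv2.inRange(hsv,(50,130,40),(75,255,255))
    v,u=np.nonzero(g)
    W=np.array([onz(n,a,b,.0955) for a,b in zip(u,v)]);s=(W-PV)@YB;print('cover left edge v', np.percentile(s,99.5),np.percentile(s,.5))
E
```

```text
t 9.32 u,v mm [ -27.9 -161.9] z 0.1872 F [-0.2  0.8  0.6]
scene blue rect [0.5537 0.1169] [0.0211 0.0435] q deg 21.4 tip [0.5338 0.1278] pivot(62 back) [0.5883 0.098 ] npx 142.0
scene red rect [0.6036 0.2219] [0.0474 0.0173] q deg 88.8 tip [0.6061 0.2456] pivot(62 back) [0.5995 0.1839] npx 173.5Traceback (most recent call last):
  File "<stdin>", line 7, in <module>
  File "h.py", line 29, in handle
    cs,_=cv2.findContours(m&k,cv2.RETR_EXTERNAL,cv2.CHAIN_APPROX_NONE);c=max(cs,key=cv2.contourArea)
                                                                         ~~~^^^^^^^^^^^^^^^^^^^^^^^^
ValueError: max() iterable argument is empty
```

View pics/s11z.png

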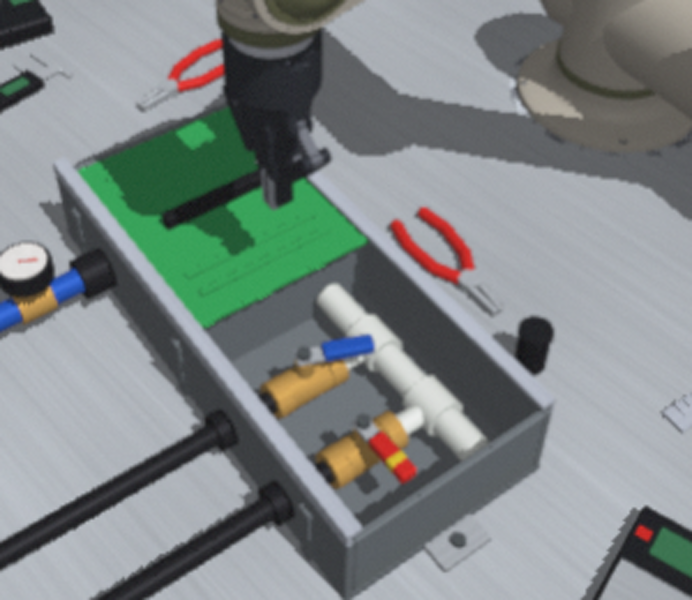

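Red is shut (88.8°), blue is unchanged at 21.4° and the cover is still back. Now I go to the right of the ridge to push the cover closed.

Call:
jog_arm --deltas '[0, -0.215, 0, 0, 0, 0, 1, 0, -0.215, 0, 0, 0, 0, 1, 0, -0.215, 0, 0, 0, 0, 1, 0, -0.215, 0, 0, 0, 0, 1, 0, -0.215, 0, 0, 0, 0, 1, 0, -0.215, 0.04, 0, 0, 0, 1, 0, -0.215, 0.08, 0, 0, 0, 1, 0, -0.215, 0.08, 0, 0, 0, 1]'

```text
time_s: 10.08
position: [0.5298, -0.1302, 0.1223]
tool_rot: [[-0.992, 0.124, -0.008], [0.124, 0.992, 0.004], [0.008, 0.003, -1.0]]
ft_force: [-1.3, 1.3, -0.4]
grip_width: -0.0001
```

```bash
python3 - <<'E'
from h import *
uv();delta(PV-.027*XB-.322*YB+[0,0,.1])
snap('scene','s12.png')
im=cv2.imread('pics/s12.png');cv2.imwrite('pics/s12z.png',cv2.resize(im[160:420,160:460],(692,600),interpolation=cv2.INTER_CUBIC))
E
```

```text
t 10.08 u,v mm [ -30.6 -317.5] z 0.1223 F [-1.3  1.3 -0.4]
t 10.0833 units [-0.0051 -0.0061  0.0297]
turn [ 0.0009 -0.0025  0.0004]
```

View pics/s12z.png

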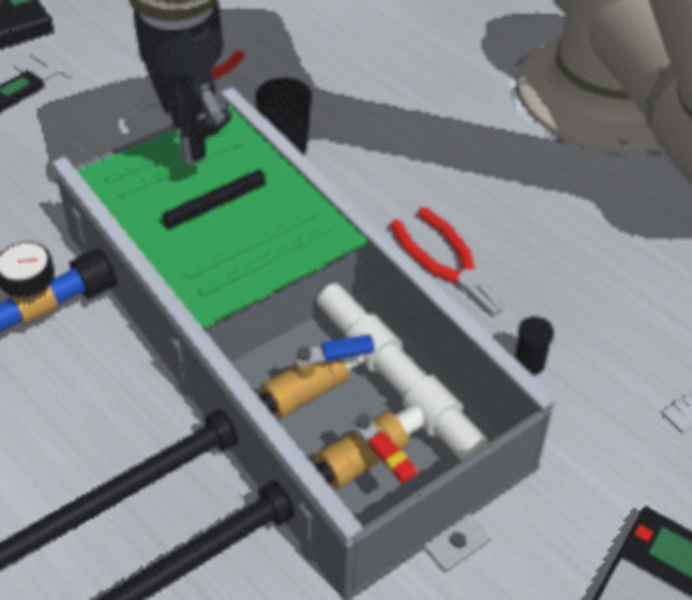

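The fingers are right of the ridge (zoom (195,155)). I lower them and push left.

Call:
jog_arm --deltas '[-0.004, -0.004, 0.015, 0, 0, 0, 1, -0.004, -0.004, 0.029, 0, 0, 0, 1, -0.004, -0.004, 0.029, 0, 0, 0, 1]'

```text
time_s: 10.38
position: [0.5345, -0.1352, 0.1047]
tool_rot: [[-0.992, 0.124, -0.0], [0.124, 0.992, 0.0], [0.0, 0.0, -1.0]]
ft_force: [-1.3, -0.7, 0.0]
grip_width: -0.0
```

Call:
jog_arm --deltas '[0, 0.01, 0, 0, 0, 0, 1, 0, 0.02, 0, 0, 0, 0, 1, 0, 0.03, 0, 0, 0, 0, 1, 0, 0.045, 0, 0, 0, 0, 1, 0, 0.06, 0, 0, 0, 0, 1, 0, 0.08, 0, 0, 0, 0, 1, 0, 0.1, 0, 0, 0, 0, 1, 0, 0.12, 0, 0, 0, 0, 1, 0, 0.14, 0, 0, 0, 0, 1, 0, 0.16, 0, 0, 0, 0, 1, 0, 0.18, 0, 0, 0, 0, 1, 0, 0.2, 0, 0, 0, 0, 1]'

```text
time_s: 11.38
position: [0.5533, 0.0143, 0.1058]
tool_rot: [[-0.992, 0.125, 0.002], [0.125, 0.992, -0.001], [-0.002, -0.001, -1.0]]
ft_force: [1.2, -3.5, 1.6]
grip_width: 0.0003
```

Call:
jog_arm --deltas '[0, 0.02, 0, 0, 0, 0, 1, 0, 0.04, 0, 0, 0, 0, 1, 0, 0.06, 0, 0, 0, 0, 1, 0, 0.08, 0, 0, 0, 0, 1, 0, 0.095, 0, 0, 0, 0, 1, 0, 0.105, 0, 0, 0, 0, 1, 0, 0.112, 0, 0, 0, 0, 1, 0, 0.115, 0, 0, 0, 0, 1]'

```text
time_s: 12.05
position: [0.5635, 0.0995, 0.1052]
tool_rot: [[-0.992, 0.125, -0.0], [0.125, 0.992, -0.0], [0.0, -0.0, -1.0]]
ft_force: [-0.2, -3.1, 2.4]
grip_width: 0.0001
```

```bash
python3 - <<'E'
from h import *
uv();delta(PV-.027*XB-.0625*YB+[0,0,.1])
snap('scene','s13.png')
im=cv2.imread('pics/s13.png');cv2.imwrite('pics/s13z.png',cv2.resize(im[160:420,160:460],(692,600),interpolation=cv2.INTER_CUBIC))
E
```

```text
t 12.05 u,v mm [-26.  -85.4] z 0.1052 F [-0.2 -3.1  2.4]
t 12.05 units [0.0014 0.0306 0.007 ]
turn [-0.     -0.      0.0002]
```

View pics/s13z.png

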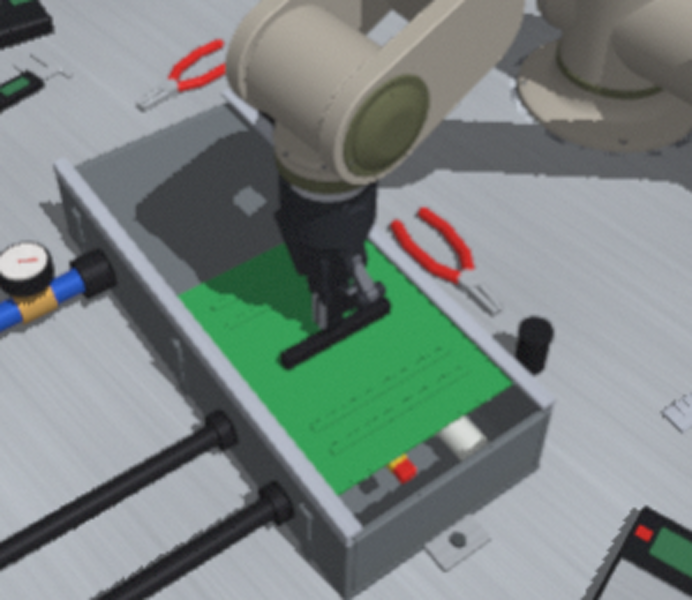

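About 25 mm is left to close. I continue slowly to the stop.

Call:
jog_arm --deltas '[0, 0.006, 0.003, 0, 0, 0, 1, 0, 0.012, 0.003, 0, 0, 0, 1, 0, 0.018, 0.003, 0, 0, 0, 1, 0, 0.023, 0.003, 0, 0, 0, 1, 0, 0.028, 0.003, 0, 0, 0, 1]'

```text
time_s: 12.52
position: [0.5661, 0.1196, 0.1048]
tool_rot: [[-0.992, 0.126, 0.001], [0.126, 0.992, 0.0], [-0.001, 0.0, -1.0]]
ft_force: [-6.5, -2.7, 18.0]
grip_width: 0.0002
```

Call:
jog_arm --deltas '[0, 0.003, 0, 0, 0, 0, 1, 0, 0.006, 0, 0, 0, 0, 1]'

```text
time_s: 12.68
position: [0.5667, 0.124, 0.1048]
tool_rot: [[-0.992, 0.126, 0.001], [0.126, 0.992, 0.0], [-0.001, 0.0, -1.0]]
ft_force: [-6.3, -2.7, 17.8]
grip_width: 0.0001
```

```bash
python3 - <<'E'
from h import *
uv()
E
```

```text
t 12.68 u,v mm [-25.9 -60.7] z 0.1048 F [-6.3 -2.7 17.8]
```

A 18 N upward force appeared at z 0.105. I look before pressing more.

```bash
python3 - <<'E'
from h import *
snap('scene','s14.png')
im=cv2.imread('pics/s14.png');cv2.imwrite('pics/s14z.png',cv2.resize(im[230:400,240:440],(706,600),interpolation=cv2.INTER_CUBIC))
o=env.observe();print(o['wrist_torque'],o['ft_force'])
E
```

```text
[-0.08244351  0.92265744  0.05606863] [-6.27929114 -1.49393976 17.54899085]
```

View pics/s14z.png

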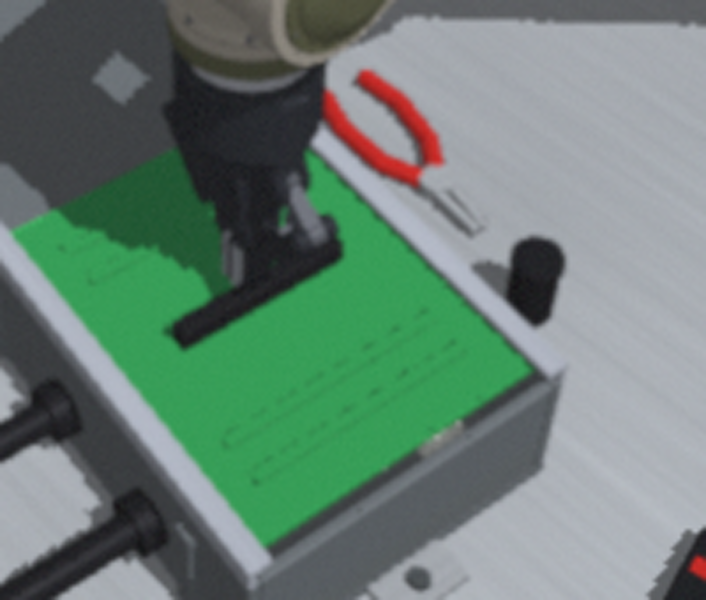

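The cover is nearly closed, with a thin gap at the left end (430,440). I relax the downward press and continue.

Call:
jog_arm --deltas '[0, 0, -0.003, 0, 0, 0, 1, 0, 0.004, -0.003, 0, 0, 0, 1, 0, 0.008, -0.003, 0, 0, 0, 1]'

```text
time_s: 12.98
position: [0.5675, 0.1297, 0.1051]
tool_rot: [[-0.992, 0.126, -0.0], [0.126, 0.992, -0.0], [0.0, -0.0, -1.0]]
ft_force: [-0.5, -2.9, 3.3]
grip_width: -0.0003
```

Call:
jog_arm --deltas '[0, 0.004, 0, 0, 0, 0, 1, 0, 0.008, 0, 0, 0, 0, 1]'

```text
time_s: 13.15
position: [0.568, 0.1334, 0.105]
tool_rot: [[-0.992, 0.125, -0.002], [0.125, 0.992, -0.007], [0.001, -0.007, -1.0]]
ft_force: [-5.5, -30.7, 7.4]
grip_width: 0.0001
```

```bash
python3 - <<'E'
from h import *
uv()
snap('scene','s15.png')
im=cv2.imread('pics/s15.png');cv2.imwrite('pics/s15z.png',cv2.resize(im[230:400,240:440],(706,600),interpolation=cv2.INTER_CUBIC))
E
```

```text
t 13.15 u,v mm [-25.8 -51.3] z 0.105 F [ -5.5 -30.7   7.4]
```

View pics/s15z.png

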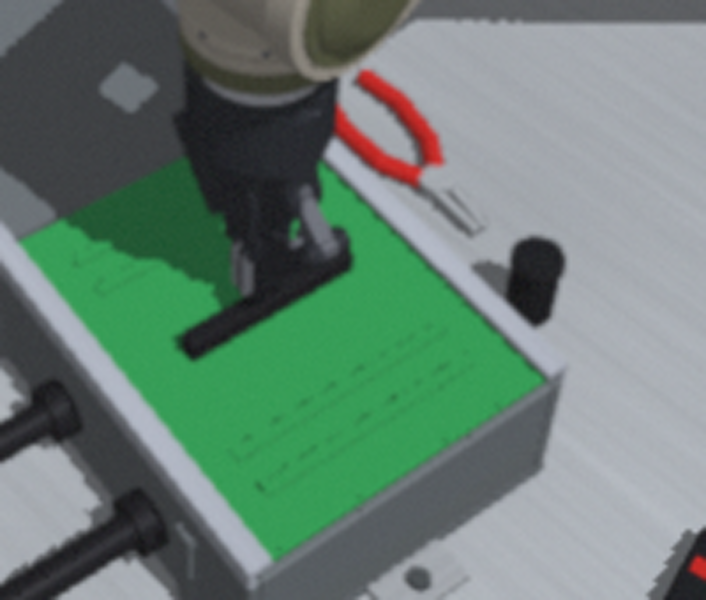

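The cover is fully closed, flush at the left wall, with 31 N at the stop. I retreat and lift.

Call:
jog_arm --deltas '[0, -0.025, 0, 0, 0, 0, 1, 0, -0.025, 0, 0, 0, 0, 1, 0, -0.025, -0.04, 0, 0, 0, 1, 0, -0.025, -0.08, 0, 0, 0, 1, 0, -0.025, -0.13, 0, 0, 0, 1, 0, -0.025, -0.18, 0, 0, 0, 1, 0, -0.025, -0.2, 0, 0, 0, 1, 0, -0.025, -0.2, 0, 0, 0, 1]'

```text
time_s: 13.87
position: [0.5671, 0.1183, 0.2589]
tool_rot: [[-0.992, 0.125, 0.007], [0.125, 0.992, 0.001], [-0.007, 0.002, -1.0]]
ft_force: [-0.0, -0.2, 0.0]
grip_width: -0.0002
```

Call:
jog_arm --deltas '[0, -0.3, 0, 0, 0, 0, 1, 0, -0.3, 0, 0, 0, 0, 1, 0, -0.3, 0, 0, 0, 0, 1, 0, -0.3, 0, 0, 0, 0, 1, 0, -0.3, 0, 0, 0, 0, 1, 0, -0.3, 0, 0, 0, 0, 1, 0, -0.3, 0, 0, 0, 0, 1, 0, -0.3, 0, 0, 0, 0, 1]'

```text
time_s: 14.53
position: [0.5376, -0.1057, 0.2537]
tool_rot: [[-0.992, 0.127, -0.002], [0.127, 0.992, 0.002], [0.002, 0.002, -1.0]]
ft_force: [0.0, 0.3, 0.0]
grip_width: -0.0003
```

```bash
python3 - <<'E'
from h import *
uv()
snap('scene','s16.png');snap('top','t16.png')
im=cv2.imread('pics/s16.png');hsv=cv2.cvtColor(im,cv2.COLOR_BGR2HSV)
for f in('s0.png','s16.png'):
    im=cv2.imread('pics/'+f);hsv=cv2.cvtColor(im,cv2.COLOR_BGR2HSV)
    g=cv2.morphologyEx(cv2.inRange(hsv,(50,130,40),(75,255,255)),cv2.MORPH_OPEN,np.ones((3,3)))
    cs,_=cv2.findContours(g,0,1);c=max(cs,key=cv2.contourArea)
    W=np.array([onz('scene',*p[0],.0955) for p in c]);s=(W-PV)@YB;print(f,s.min(),s.max())
E
```

```text
t 14.53 u,v mm [ -26.  -292.3] z 0.2537 F [0.  0.3 0. ]
s0.png -0.17616351338803 0.06926941123704669
s16.png -0.16133083281429011 0.08301993444710391
```

View pics/s16.png

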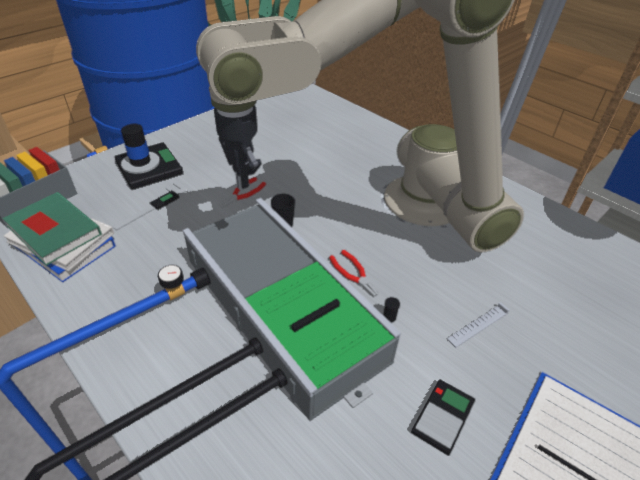

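View pics/t16.png

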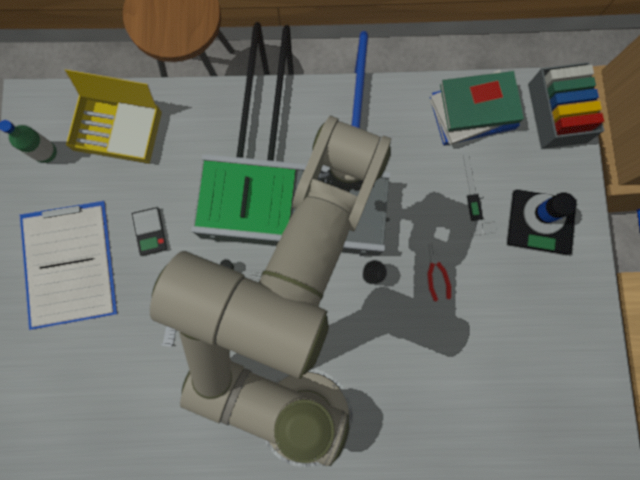

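The cover is flush with the left wall, about 14 mm past its starting position. The loose things look where they were, and the arm is clear at 0.25 m. I hand the job in.

```bash
python3 -c "
from h import *
print(close_job())"
```

```text
the job is handed in; nothing more can be done
None
```

The job is done and handed in at about 14.5 s. No verdict was reported. I slid the cover back to its stop, pushed the red handle to its shut stop, and slid the cover closed again, pushing only with the shut fingers.

**Last checks**
- **Red handle:** it measured about 88.8° (1.55 rad) in the scene view. That reading is from before the cover was closed over it, since it can't be seen afterwards.
- **Blue handle:** it measured 21.4° both before and after the push, so it did not move.
- **Cover:** it is flush with the left wall, about 14 mm past where it started, and met its stop at about 31 N.
- **Loose things:** by eye in the pictures, they had not moved; I did not measure them. In the last top view the arm hid the front pliers and part of the canister, but the scene view shows both in place.
- **Arm:** it is clear of everything, with no contact force.

**What failed or disagreed**
- **Top-view check:** the check of the handles after the push found nothing, because no handle-coloured pixels were picked up there. The angles above rest on the scene camera alone.
- **Upward force:** while closing the cover, an unexplained upward force of about 18 N appeared. I eased off by about 2 mm and it fell to about 3 N, then 7 N at the stop.

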